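# Right the toppled finish tin

### The job

A tall tin has toppled over and its top edge is caught on the upright plywood board. Gently push its foot towards the board so that its top end slides up the board until the tin stands upright flat against it, then bring it along the board and press it lightly home against the low wooden end block. The tin is thin-walled and dents easily, so feel for the contacts and never push hard; leave the other things where they are, let go and move clear.

Things in the scene. Friction and masses are not known exactly. Their poses are not given: they have to be found in the camera images.
- board: Fixed upright plywood board, 440 long, 190 high, 18 thick (mm), braced behind. Origin: on its smooth working face (the one the tin leans on), mid-length, at bench height. x runs along the face, z up, +y into the board; the working face is its plane y = 0, the tin is on the -y side. Smooth and slippery for the tin, like the bench.
- stop_face (a point): Low dark-wood end block, fixed at the foot of the board's working face: 40 mm along the board, 80 mm out from it, 45 mm high. This point is the centre of its upright seating face, 40 mm out from the board, 22.5 mm above the bench; axes as the board's. The face looks along the board's -x: the standing tin is brought in the board's +x until its side meets it.
- tin_center (a point): Centre of a plain metal tin with a paper band: a box 64 wide (its x, along the board), 56 deep (y), 190 mm tall (z, base to top), 0.3-0.6 kg. Leans 41 deg from upright, top edge on the board, z axis up and into the board. Push the raised base edge (heel: tin y -28, z -95 mm) towards the board: foot slides in, top climbs; 4-12 N at first, then less. Dents above 25 N.
- dye_bottle: Bystander: small bottle with a black cap, 36 mm diameter, 85 mm tall, near the board's -x end. Origin: centre of its underside.
- wax_jar: Bystander: amber glass jar with a steel lid, 52 mm diameter, 50 mm tall, beyond the end block. Origin: centre of its underside.
- mallet: Bystander: wooden mallet lying on the bench, about 300 mm long.
- awl: Bystander: awl lying on the bench, about 200 mm long.
- coasters: Bystander: round coaster blank lying flat, 94 mm diameter, 16 mm high.
- tool_cup: Bystander: white ceramic cup, 76 mm diameter, 95 mm tall, behind the board.
- rule_block: Bystander: small wood block, 70 x 50 x 30 mm.
There are look-alikes about, which are no part of the job. Of the things that look like the part that bears tin_center, the larger one is meant. What is shaped like the part that bears stop_face but yellow is not meant.

How it is judged:
By the outcome, as a careful person would: the job done as asked, in the order asked, and still so for the second after the job is handed in, with the robot touching nothing.
It also fails if it takes over 61 s, if anything falls off the work surface, if the arm or the gripper's body presses on something with over 40 N, if the wrist force passes 120 N, or if a joint passes its speed limit or range.

### The arm

A 6-joint arm with a two-finger parallel gripper is mounted at the origin on the work surface. World frame = base frame: x ahead of the robot, y to its left, z up, the work surface at z = 0. Lengths are in m, angles in rad, forces in N, time in s.
With the tool pointing down it reaches from about 0.35 to 0.975 m from the base axis. Payload 17.4 kg.
Tool frame: the origin (TCP) lies midway between the tips of the shut fingers; the grasp point (between the pads) lies 19 mm behind it; z points along the fingers, y is the direction in which the jaws open and shut (so a half turn about z gives the same grasp; the last joint's range is limited). The gripper opens to 85 mm and grips with 20 to 120 N. Pads are 22 mm wide; open, the fingers measure 114 mm over their backs; the gripper's body (76 mm by 85 mm) begins 54 mm behind the grasp point. The pads swing forward as they close: fully open they stand 13 mm farther back than shut.
Start: joints at [-1.167, 0.116, 1.442, -0, 1.584, -0.038], TCP at [0.289, -0.61, 0.231] pointing down, gripper open.
Joint ranges: [-2.83, 2.83], [-0.83, 2.19], [0.07, 2.5], [-1.14, 4.28], [0.01, 3], [-2.97, 2.97]. Speed limits (rad/s): [1.89, 1.89, 2.22, 3.14, 3.14, 3.14].

### API

Orientations are given as a unit quaternion [w, x, y, z].
In Python, from station import arm, camera, camera_params gives the robot as it stands.
- The arm moves only by the shell command python3 -m handwheel 'ROWS' [FORCE]. ROWS is a JSON object of lists of equal length, an entry for each row: "linear": the shift along the world's x, y, z in mm, a list of three; "angular": the turn, a rotation vector about the world's x, y, z in rad, a list of three; "gripper": the finger opening in mm, from 0 to 85.4. A call has 1 to 10 rows; each row shifts and turns the pose as measured when the row begins; what a row does not reach is not made up. A row lasts 1/12 s, in which the tool goes at most 41.7 mm and 7.16 degrees, less where a joint would pass 70% of its speed; a pose out of reach is approached as far as the arm can. A call with a gripper value outside its range is refused whole. The fingers move at their own pace and stop on an object; FORCE is the grip in N (left out, the last holds). Time passes only in rows, so rows that do not move let the fingers close. It gives the time, the measured TCP pose, the force and the opening at its end, in the units of the state.
- arm.get_state(): the state, without advancing time (a new reading comes with each control period).
- camera(name): name is "side" or "top"; returns (picture, depth): 420x560x3 uint8, red, green, blue; 420x560 float32, m along the optical axis (not along the pixel's ray), 0 where there is no reading.
- camera_params(name): a dict with "camera_matrix" (3x3 intrinsics, pixels), "R" (3x3) and "t" (3): a world point X has camera coordinates R X + t. Camera axes: x right, y down, z forward; pixel columns grow to the right and rows downward; lengths in m; the calibration is good to about 2 mm. A picture is of the moment at which its call begins. camera_params takes no time and is no camera call.
- arm.close_job(): hands the job in, once; it reports no verdict.
The state is a dict: "time": time; "joint_pos": joint angles; "dq": joint speeds; "joint_efforts": joint torques, N m; "tool_pos": TCP position; "ee_rot": TCP orientation; "ft_force": force on the tool from outside, world axes, zero at the start; "wrist_torque": the same for the moment, N m; "grip_width": finger opening in m.
Only numpy, scipy, OpenCV 4.12 (cv2) and the standard library are available. Lean on these libraries where they do the work, as an engineer would, in place of code of your own. Each camera call takes 0.05 s, during which the arm holds its last target.

## Working session

There is one attempt and no reset: what is moved stays moved. The work goes in short steps, Python scripts to look and compute and a shell command to move; the robot and the scene stay as the last step left them, time stands still between calls to the robot, and variables do not carry over. Pictures are saved under pics/ and viewed, and the job is handed in when it is done.

```bash
ls; mkdir -p pics
python3 - <<'E'
from station import arm,camera,camera_params
import cv2,numpy as np
print(arm.get_state())
for n in("side","top"):
    p,d=camera(n); cv2.imwrite(f"pics/{n}0.png",p[:,:,::-1]); np.savez(f"pics/{n}0.npz",p=p,d=d)
    print(camera_params(n))
E
```

```text
pics
{'time': 0.0, 'joint_pos': array([-1.16682689e+00,  1.16479583e-01,  1.44227624e+00, -3.43171642e-05,
        1.58403354e+00, -3.78054123e-02]), 'dq': array([-0.00030025, -0.00106503, -0.00170473,  0.00175402,  0.00024647,
       -0.00047823]), 'joint_efforts': array([-5.04407391e-03, -7.31985068e+01, -6.32496929e+01, -3.03568031e-04,
        6.34433585e-03,  1.10450230e-05]), 'tool_pos': array([ 0.28849147, -0.61001685,  0.23055969]), 'ee_rot': array([-5.85231584e-04,  9.75703276e-01,  2.19095321e-01, -1.25807613e-04]), 'ft_force': array([-0.48329451, -0.11246829, -0.98400016]), 'wrist_torque': array([0.03325157, 0.00791898, 0.03781425]), 'grip_width': 0.08542529810648423}
{'camera_matrix': array([[422.7318108 ,   0.        , 274.76480128],
       [  0.        , 422.7318108 , 210.72111353],
       [  0.        ,   0.        ,   1.        ]]), 'R': array([[ 0.99337732, -0.11289928,  0.02133655],
       [-0.03875121, -0.50402582, -0.86281882],
       [ 0.10816579,  0.85627783, -0.50506281]]), 't': array([-0.58115734,  0.06212714,  1.15805339])}
{'camera_matrix': array([[418.87696662,   0.        , 272.77092432],
       [  0.        , 418.87696662, 204.49318301],
       [  0.        ,   0.        ,   1.        ]]), 'R': array([[ 0.02512914, -0.99968216, -0.0020265 ],
       [-0.99091635, -0.0246408 , -0.13220297],
       [ 0.13211102,  0.00533024, -0.99122059]]), 't': array([-0.04960781,  0.58241393,  1.09535516])}
```

View pics/side0.png

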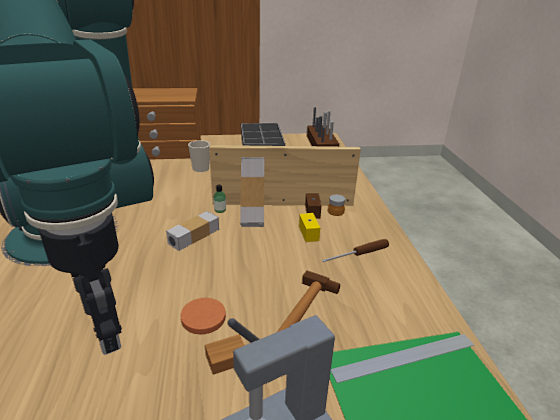

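View pics/top0.png

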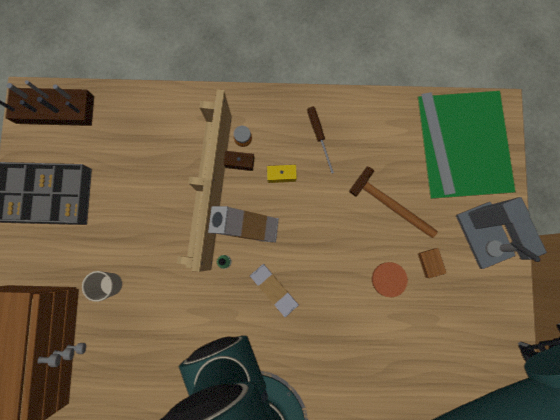

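The side view shows the tin leaning on the board at about (252,190). The dark block is at (313,203) and the yellow decoy at (310,228). In the top view the tin spans (210–278, 205–242) and the dark block is at (239,160). The smaller decoy tin lies at (275,290). Next I'll measure these.

```bash
cat > h.py <<'E'
import numpy as np,cv2
from station import arm,camera,camera_params
def cloud(n,d):
    P=camera_params(n);K,R,t=P['camera_matrix'],P['R'],P['t']
    v,u=np.mgrid[:d.shape[0],:d.shape[1]]
    c=np.stack([(u-K[0,2])/K[0,0]*d,(v-K[1,2])/K[1,1]*d,d],-1)
    W=(c-t)@R
    W[d==0]=np.nan
    return W
def plane(n,u,v,z):
    P=camera_params(n);K,R,t=P['camera_matrix'],P['R'],P['t']
    r=R.T@np.linalg.solve(K,[u,v,1.]);o=-R.T@t
    return o+r*(z-o[2])/r[2]
E
python3 - <<'E'
from h import *
S=np.load('pics/side0.npz');T=np.load('pics/top0.npz')
ws=cloud('side',S['d']);wt=cloud('top',T['d'])
# board face from side
pts=np.concatenate([ws[158:195,275:300].reshape(-1,3),ws[158:180,220:235].reshape(-1,3),ws[160:190,325:345].reshape(-1,3)])
pts=pts[~np.isnan(pts).any(1)]
c=np.median(pts,0);print(c,len(pts))
for i in range(3):
    u,s,vt=np.linalg.svd(pts-pts.mean(0),full_matrices=False);n=vt[2];r=(pts-pts.mean(0))@n;pts=pts[abs(r)<0.006]
n*=np.sign(n[1]);print('board n',n,'c',pts.mean(0),r.std(),len(pts))
for nm,(u,v) in dict(tl=(222,92),tr=(229,93),bl=(193,270),br=(211,270)).items(): print(nm,plane('top',u,v,.19),wt[v,u])
# side view board base corners
for nm,w,im,l in (('s',ws,S['p'],[(252,165),(252,190),(252,205),(252,215),(243,218),(262,218),(313,197),(313,206),(219,200)]),('t',wt,T['p'],[(215,220),(227,220),(250,225),(270,230),(275,230),(240,160),(250,160),(228,160),(223,262),(242,136),(260,225)])):
    for u,v in l: print(nm,u,v,w[v,u].round(3),im[v,u])
for n,box,k in (('side',(200,130,360,250),5),('top',(185,85,305,275),3)):
    p=(S if n=='side' else T)['p'];a,b,c_,d_=box
    cv2.imwrite(f'pics/{n}0c.png',cv2.resize(p[b:d_,a:c_,::-1],None,fx=k,fy=k,interpolation=cv2.INTER_CUBIC))
E
```

```text
[0.64306723 0.10772949 0.1086915 ] 1851
board n [0.08643791 0.99625073 0.00360162] c [0.64570435 0.10752862 0.10659775] 0.0021251626718580777 1828
tl [0.83594546 0.0944284  0.19      ] [0.83720977 0.09485428 0.18694318]
tr [0.83381844 0.07731906 0.19      ] [ 0.91436376  0.10115082 -0.00577622]
bl [0.40708311 0.14340334 0.19      ] [0.4070216  0.1438303  0.18774901]
br [0.40812366 0.10208362 0.19      ] [ 0.40312195  0.13012264 -0.00049427]
s 252 165 [0.524 0.062 0.161] [140 135 136]
s 252 190 [0.521 0.012 0.108] [134 103  65]
s 252 205 [ 0.518 -0.018  0.077] [128  97  59]
s 252 215 [ 0.517 -0.035  0.055] [142 137 138]
s 243 218 [ 0.492 -0.039  0.05 ] [140 133 134]
s 262 218 [nan nan nan] [138 135 138]
s 313 197 [0.708 0.071 0.046] [87 52 24]
s 313 206 [0.699 0.025 0.042] [50 32 18]
s 219 200 [0.427 0.076 0.045] [59 94 66]
t 215 220 [0.526 0.102 0.16 ] [58 61 65]
t 227 220 [0.526 0.072 0.175] [90 87 86]
t 250 225 [0.52  0.02  0.114] [85 60 32]
t 270 230 [ 0.513 -0.03   0.055] [91 88 86]
t 275 230 [ 0.514 -0.043  0.045] [95 88 90]
t 240 160 [0.702 0.057 0.048] [56 41 37]
t 250 160 [0.704 0.03  0.044] [54 28  2]
t 228 160 [0.702 0.09  0.045] [60 40 33]
t 223 262 [0.426 0.088 0.086] [13  0  4]
t 242 136 [0.769 0.054 0.051] [101 104 102]
t 260 225 [ 0.523 -0.004  0.088] [92 67 47]
```

```bash
sleep 1
```

```text
(no output)
```

View pics/side0c.png

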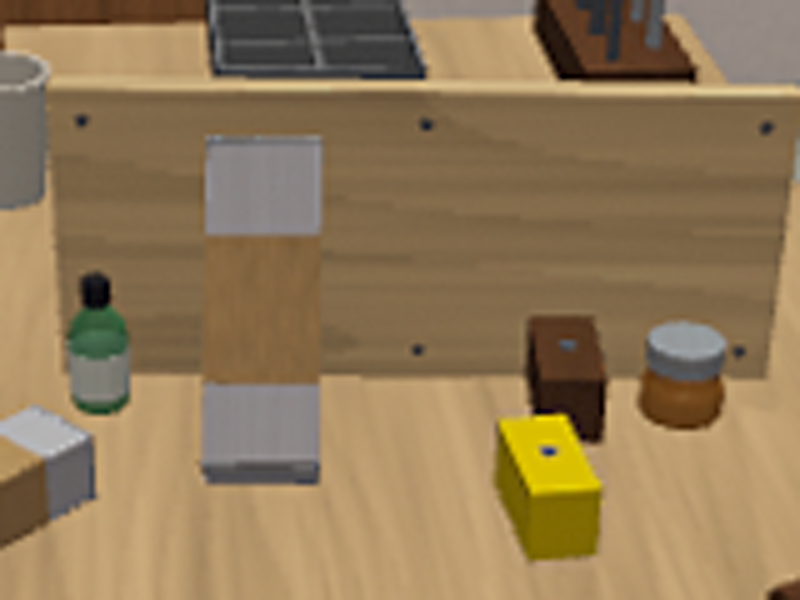

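View pics/top0c.png

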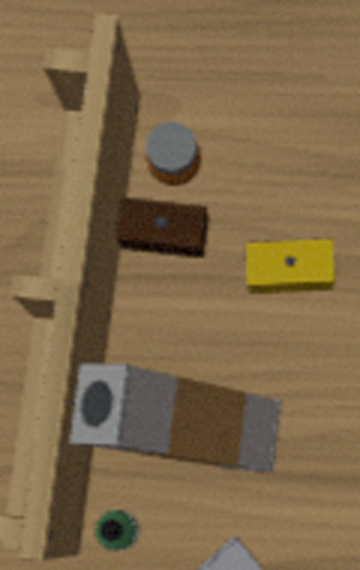

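```bash
cat >> h.py <<'E'
def project(n,X):
    P=camera_params(n);c=P['R']@X+P['t'];q=P['camera_matrix']@c;return q[:2]/q[2]
def ray(n,uv):
    P=camera_params(n);K,R,t=P['camera_matrix'],P['R'],P['t']
    r=R.T@np.linalg.solve(K,[uv[0],uv[1],1.]);return -R.T@t,r/np.linalg.norm(r)
def tri(a,b):
    o1,r1=ray('side',a);o2,r2=ray('top',b)
    M=np.array([[r1@r1,-r1@r2],[r1@r2,-r2@r2]]);s=np.linalg.solve(M,[r1@(o2-o1),r2@(o2-o1)])
    p,q=o1+s[0]*r1,o2+s[1]*r2;return (p+q)/2,np.linalg.norm(p-q)
E
python3 - <<'E'
from h import *
s=lambda x,y:(200+x/5-.4,130+y/5-.4); t=lambda x,y:(185+x/3-.33,85+y/3-.33)
print('base line',plane('side',*s(65,373),0),plane('side',*s(766,376),0))
print('top line t',plane('top',*t(119,17),.19),plane('top',*t(41,558),.19))
print('top line s',plane('side',*s(50,92),.19),plane('side',*s(798,94),.19))
# block top corners z=.045 from both
for a in ((530,317),(594,317),(605,371),(537,371)): print('blk s',plane('side',*s(*a),.045))
for a in ((122,198),(207,206),(206,247),(119,240)): print('blk t',plane('top',*t(*a),.045))
# tin corners (top front edge=-y edge of top face): L,R
print('tin top -y L',tri(s(206,138),t(116,444)),'R',tri(s(321,138),t(128,364)))
print('heel L',tri(s(203,465),t(270,470)),'R',tri(s(319,462),t(280,400)))
for a in ((205,478),(319,482)): print('toe?',plane('side',*s(*a),0))
for a in ((498,420),(566,415),(600,486),(532,492)): print('yellow',plane('side',*s(*a),.045))
print('bottle',plane('top',*t(113,530),.085))
E
```

```text
base line [0.40537327 0.13234899 0.        ] [0.84320742 0.09542047 0.        ]
top line t [0.84031233 0.08892108 0.19      ] [0.40587341 0.13107818 0.19      ]
top line s [0.40693258 0.12344625 0.19      ] [0.83971613 0.09428652 0.19      ]
blk s [0.69073812 0.1009522  0.045     ]
blk s [0.73011574 0.09807399 0.045     ]
blk s [0.72292531 0.03092664 0.045     ]
blk s [0.68297546 0.03394161 0.045     ]
blk t [0.72809204 0.09856928 0.045     ]
blk t [0.72251354 0.02073597 0.045     ]
blk t [0.68432118 0.02045418 0.045     ]
blk t [0.68886374 0.09972472 0.045     ]
tin top -y L (array([0.49458341, 0.07867851, 0.17833341]), np.float64(0.0011853604455792945)) R (array([0.55833658, 0.07163095, 0.17957728]), np.float64(0.0001379138227905841))
heel L (array([ 0.48426785, -0.04261584,  0.03752987]), np.float64(9.310049257508985e-05)) R (array([ 0.54704984, -0.05004539,  0.04097046]), np.float64(0.0003830092584535882))
toe? [0.48668065 0.00337567 0.        ]
toe? [ 0.55152557 -0.0060883   0.        ]
yellow [ 0.65097503 -0.01988223  0.045     ]
yellow [ 0.69033591 -0.01738578  0.045     ]
yellow [ 0.69432661 -0.09251885  0.045     ]
yellow [ 0.65686538 -0.09547574  0.045     ]
bottle [0.42790831 0.08960564 0.085     ]
```

Board yaw comes out at −4.9°. The heel is about 166 mm out from the board (167 expected), and the distance to the stop is about 129 mm. I'm moving to a staging pose with the tool tilted, so the gripper body stays clear of the tin.

```bash
python3 -m handwheel '{"linear":[[18,30,0],[18,30,0],[18,30,0],[18,30,0],[18,30,0],[18,30,0],[18,30,0],[18,30,0],[18,30,0],[18,30,0]],"angular":[[0,0,0.104],[0,0,0.104],[0,0,0.104],[0,0,0.104],[0,0,0.104],[0,0,0.104],[0,0,0.104],[0,0,0.104],[0,0,0.104],[0,0,0.104]],"gripper":[30,30,30,30,30,30,30,30,30,30]}' 20
```

```text
time: 0.93
tool_pos: [0.4688, -0.3, 0.2251]
ee_rot: [-0.003, 0.726, 0.688, -0.002]
ft_force: [-0.1, -0.8, -0.4]
grip_width: 0.0302
```

```bash
python3 -m handwheel '{"linear":[[4,12,-4],[4,12,-4],[4,12,-4],[4,12,-4],[4,12,-4],[4,12,-4],[4,12,-4],[4,12,-4]],"angular":[[0.109,-0.0093,-0.004],[0.109,-0.0093,-0.004],[0.109,-0.0093,-0.004],[0.109,-0.0093,-0.004],[0.109,-0.0093,-0.004],[0.109,-0.0093,-0.004],[0.109,-0.0093,-0.004],[0.109,-0.0093,-0.004]],"gripper":[30,30,30,30,30,30,30,30]}'
cat >> h.py <<'E'
from scipy.spatial.transform import Rotation as Ro
XB=np.array([.9963,-.0857,0]);YB=np.array([.0857,.9963,0]);Y0=.1644;X0=.679
def st():
    s=arm.get_state();q=s['ee_rot'];R=Ro.from_quat([q[1],q[2],q[3],q[0]])
    p=s['tool_pos']
    M=R.as_matrix()
    print('t',round(s['time'],2),'p',p.round(4),'bx-stop,by',round(XB@p-X0,4),round(YB@p-Y0,4),'toolz',M[:,2].round(3),'tooly',M[:,1].round(3),'tilt',np.degrees(np.arccos(-M[2,2])).round(1))
    zt=YB*np.sin(.873)-np.array([0,0,1])*np.cos(.873); T=np.stack([np.cross(XB,zt),XB,zt],1)
    print('rotvec to 50deg target',(Ro.from_matrix(T)*R.inv()).as_rotvec().round(3)); f=s['ft_force']
    print('F bx,by,z',round(XB@f,2),round(YB@f,2),round(f[2],2),'q',s['joint_pos'].round(2),'g',s['grip_width'])
def pic(n,name,box=None,k=1):
    p,d=camera(n);q=p[:,:,::-1]
    if box: q=q[box[1]:box[3],box[0]:box[2]]
    cv2.imwrite(f'pics/{name}.png',cv2.resize(q,None,fx=k,fy=k,interpolation=cv2.INTER_CUBIC));np.savez(f'pics/{name}.npz',p=p,d=d)
E
python3 -c "
from h import *
st();pic('side','side1')"
```

```text
time: 1.6
tool_pos: [0.5076, -0.1913, 0.1981]
ee_rot: [-0.287, 0.654, 0.616, 0.331]
ft_force: [0.2, 0.7, -0.7]
grip_width: 0.0301
t 1.6 p [ 0.5076 -0.1913  0.1981] bx-stop,by -0.1569 -0.3114 toolz [ 0.079  0.784 -0.616] tooly [ 0.997 -0.076  0.032] tilt 52.0
rotvec to 50deg target [-0.031  0.034 -0.01 ]
F bx,by,z 0.16 0.71 -0.73 q [-0.75  0.12  1.68  0.73  1.91 -0.65] g 0.030079790808431137
```

View pics/side1.png

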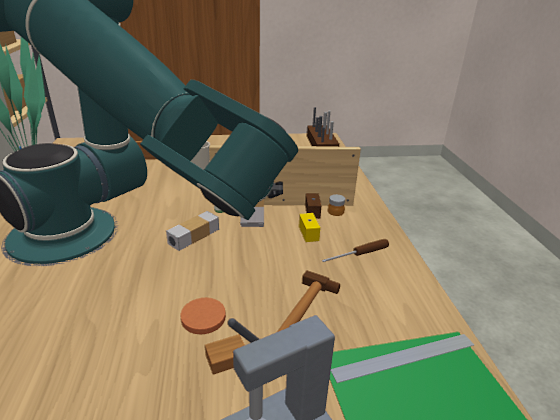

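```bash
python3 -m handwheel '{"linear":[[0.5,9,-23],[0.5,9,-23],[0.5,9,-23],[0.5,9,-23],[0.5,9,-23],[0.5,12,-23],[0.5,18,-15],[0.5,18,-10]],"angular":[[0.072,0.010,-0.005],[0.072,0.010,-0.005],[0,0,0],[0,0,0],[0,0,0],[0,0,0],[0,0,0],[0,0,0]],"gripper":[30,30,30,30,30,30,30,30]}'; python3 -c "
from h import *
st();pic('side','side2');pic('top','top2')"
```

```text
time: 2.32
tool_pos: [0.5095, -0.0978, 0.0234]
ee_rot: [-0.34, 0.641, 0.583, 0.366]
ft_force: [1.5, -0.4, -0.2]
grip_width: 0.0302
t 2.32 p [ 0.5095 -0.0978  0.0234] bx-stop,by -0.163 -0.2181 toolz [ 0.073  0.863 -0.5  ] tooly [ 0.996 -0.089 -0.008] tilt 60.0
rotvec to 50deg target [-0.174  0.007  0.004]
F bx,by,z 1.49 -0.27 -0.23 q [-0.66  0.28  1.88  0.82  1.69 -0.78] g 0.030167250878750277
```

View pics/side2.png

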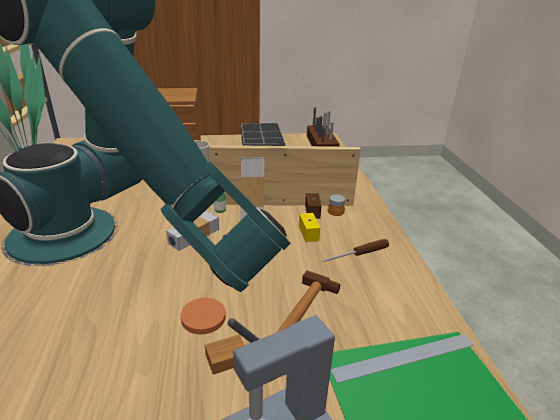

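View pics/top2.png

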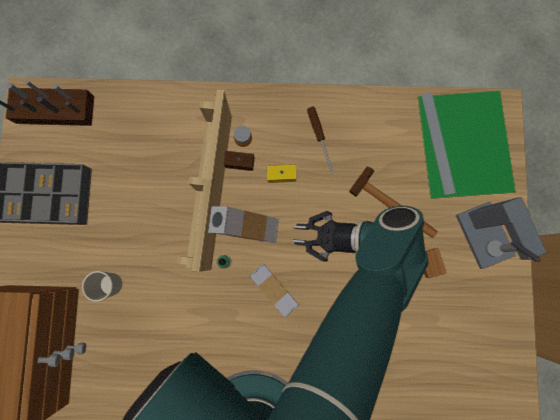

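```bash
python3 -m handwheel '{"linear":[[3,12,3],[1.5,12,3],[1,10,2],[0.5,6,0],[0.3,4,0],[0.3,3,0]],"angular":[[0,0,0],[0,0,0],[0,0,0],[0,0,0],[0,0,0],[0,0,0]],"gripper":[30,30,30,30,30,30]}'; python3 -c "
from h import *
st()"; python3 -m handwheel '{"linear":[[0.2,2,0],[0.2,2,0],[0.2,2,0]],"angular":[[0,0,0],[0,0,0],[0,0,0]],"gripper":[30,30,30]}'; python3 -c "
from h import *
st()"
```

```text
time: 2.92
tool_pos: [0.5173, -0.0477, 0.0348]
ee_rot: [-0.337, 0.64, 0.586, 0.364]
ft_force: [-0.8, -9.8, 0.3]
grip_width: 0.0301
t 2.92 p [ 0.5173 -0.0477  0.0348] bx-stop,by -0.1595 -0.1676 toolz [ 0.071  0.859 -0.507] tooly [ 0.996 -0.086 -0.005] tilt 59.6
rotvec to 50deg target [-0.166  0.009  0.   ]
F bx,by,z 0.02 -9.85 0.32 q [-0.58  0.22  1.92  0.86  1.64 -0.73] g 0.030099143249387002
time: 3.17
tool_pos: [0.5188, -0.043, 0.0356]
ee_rot: [-0.335, 0.641, 0.587, 0.364]
ft_force: [-1.6, -8.0, 0.4]
grip_width: 0.0305
t 3.17 p [ 0.5188 -0.043   0.0356] bx-stop,by -0.1585 -0.1627 toolz [ 0.074  0.856 -0.511] tooly [ 0.996 -0.087 -0.002] tilt 59.2
rotvec to 50deg target [-0.161  0.012  0.001]
F bx,by,z -0.88 -8.15 0.37 q [-0.57  0.21  1.93  0.86  1.63 -0.73] g 0.03046468239451218
```

```bash
python3 -m handwheel '{"linear":[[0,2.5,-1.2],[0,2.5,-1.2],[0,2.5,-1.2],[0,2.5,-1.2],[0,2.5,-1.2],[0,2.5,-1.2]],"angular":[[0,0,0],[0,0,0],[0,0,0],[0,0,0],[0,0,0],[0,0,0]],"gripper":[30,30,30,30,30,30]}'; python3 -c "
from h import *
st()"
```

```text
time: 3.67
tool_pos: [0.5211, -0.0311, 0.0311]
ee_rot: [-0.33, 0.642, 0.588, 0.364]
ft_force: [0.1, -4.6, 3.5]
grip_width: 0.0296
t 3.67 p [ 0.5211 -0.0311  0.0311] bx-stop,by -0.1572 -0.1507 toolz [ 0.08   0.852 -0.517] tooly [ 0.996 -0.09   0.005] tilt 58.8
rotvec to 50deg target [-0.153  0.019  0.004]
F bx,by,z 0.5 -4.56 3.45 q [-0.55  0.21  1.94  0.87  1.61 -0.73] g 0.029621557434777845
```

```bash
python3 -m handwheel '{"linear":[[-0.3,3,-1],[-0.3,3,-1],[-0.3,3,-1],[-0.3,3,-1],[-0.3,3,-1],[-0.3,3,-1],[-0.3,3,-1],[-0.3,3,-1]],"angular":[[0,0,0],[0,0,0],[0,0,0],[0,0,0],[0,0,0],[0,0,0],[0,0,0],[0,0,0]],"gripper":[30,30,30,30,30,30,30,30]}'; python3 -c "
from h import *
st();pic('top','top3',(180,80,380,290),3)"
```

```text
time: 4.33
tool_pos: [0.5202, -0.0083, 0.024]
ee_rot: [-0.326, 0.643, 0.589, 0.364]
ft_force: [0.7, -3.2, -0.3]
grip_width: 0.0299
t 4.33 p [ 0.5202 -0.0083  0.024 ] bx-stop,by -0.16 -0.1281 toolz [ 0.085  0.848 -0.523] tooly [ 0.996 -0.093  0.01 ] tilt 58.5
rotvec to 50deg target [-0.146  0.023  0.007]
F bx,by,z 0.96 -3.11 -0.28 q [-0.52  0.19  1.97  0.89  1.57 -0.72] g 0.029924880790397426
```

View pics/top3.png

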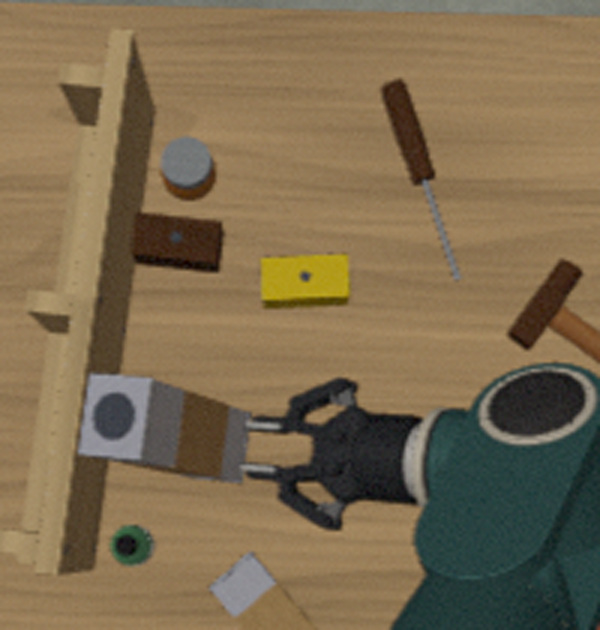

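The tin is climbing squarely, with the top edge against the board and both fingers on the heel at about (248,425–470) in the crop. I'll continue.

```bash
python3 -m handwheel '{"linear":[[0,3,-1.2],[0,3,-1.2],[0,3,-1.2],[0,3,-1],[0,2.5,-1],[0,2.5,-1],[0,2.5,-0.8]],"angular":[[0.004,0.002,0.001],[0.004,0.002,0.001],[0.004,0.002,0.001],[0.004,0.002,0.001],[0.004,0.002,0.001],[0.004,0.002,0.001],[0.004,0.002,0.001]],"gripper":[30,30,30,30,30,30,30]}'; python3 -c "
from h import *
st()"
```

```text
time: 4.97
tool_pos: [0.5202, 0.0139, 0.0163]
ee_rot: [-0.342, 0.638, 0.584, 0.367]
ft_force: [0.3, -2.3, 0.5]
grip_width: 0.03
t 4.97 p [0.5202 0.0139 0.0163] bx-stop,by -0.1619 -0.106 toolz [ 0.07   0.865 -0.496] tooly [ 0.996 -0.085 -0.008] tilt 60.3
rotvec to 50deg target [-0.179  0.007 -0.   ]
F bx,by,z 0.52 -2.21 0.54 q [-0.49  0.21  1.98  0.92  1.56 -0.72] g 0.030040254758271108
```

```bash
python3 -m handwheel '{"linear":[[0.2,2,0],[0.2,2,0],[0.2,2,0],[0.2,2,0],[0.2,2,0],[0.2,2,0]],"angular":[[0,0,0],[0,0,0],[0,0,0],[0,0,0],[0,0,0],[0,0,0]],"gripper":[30,30,30,30,30,30]}'; python3 -c "
from h import *
st();pic('top','top4',(180,80,380,290),3);pic('side','side4',(180,120,380,270),4)"
```

```text
time: 5.47
tool_pos: [0.521, 0.0274, 0.0153]
ee_rot: [-0.343, 0.639, 0.583, 0.367]
ft_force: [0.0, -2.2, -1.0]
grip_width: 0.0301
t 5.47 p [0.521  0.0274 0.0153] bx-stop,by -0.1623 -0.0924 toolz [ 0.069  0.866 -0.496] tooly [ 0.996 -0.085 -0.01 ] tilt 60.3
rotvec to 50deg target [-0.179  0.005 -0.   ]
F bx,by,z 0.2 -2.23 -0.97 q [-0.47  0.2   1.99  0.93  1.55 -0.71] g 0.03009981596918408
```

View pics/top4.png

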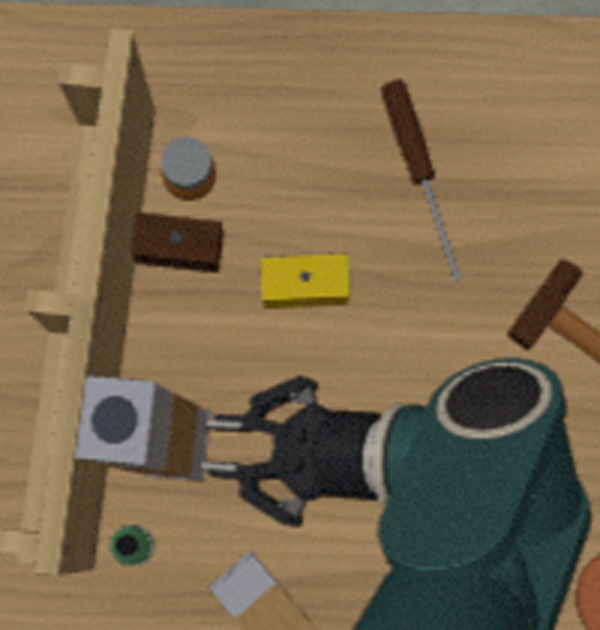

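View pics/side4.png

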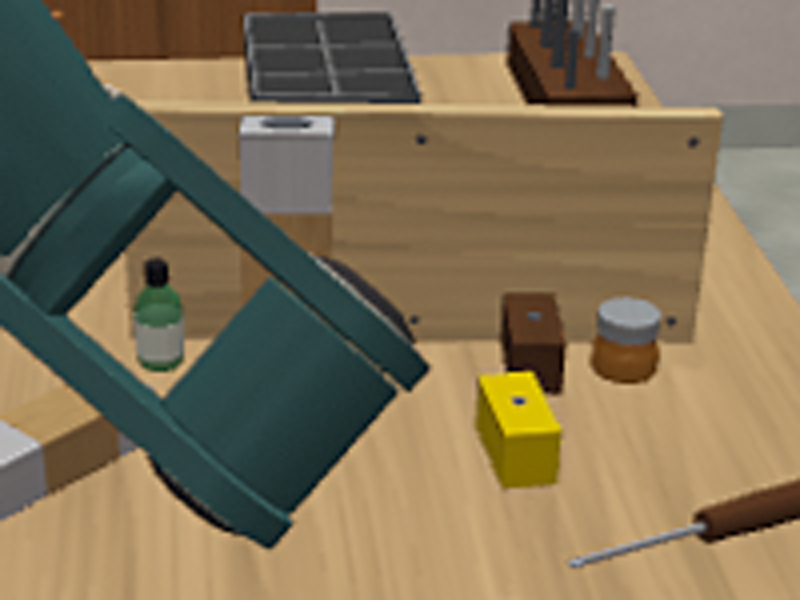

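```bash
python3 -m handwheel '{"linear":[[0.2,2,0],[0.2,2,0],[0.2,2,0],[0.2,2,0],[0.2,2,0],[0.2,2,0],[0.2,2,0]],"angular":[[0,0,0],[0,0,0],[0,0,0],[0,0,0],[0,0,0],[0,0,0],[0,0,0]],"gripper":[30,30,30,30,30,30,30]}'; python3 -c "
from h import *
st();pic('top','top5',(180,80,380,290),3)"
```

```text
time: 6.15
tool_pos: [0.5224, 0.0426, 0.0154]
ee_rot: [-0.343, 0.639, 0.583, 0.367]
ft_force: [-0.0, -1.1, -0.8]
grip_width: 0.0298
t 6.15 p [0.5224 0.0426 0.0154] bx-stop,by -0.1621 -0.0771 toolz [ 0.069  0.866 -0.496] tooly [ 0.996 -0.084 -0.01 ] tilt 60.3
rotvec to 50deg target [-0.179  0.006 -0.   ]
F bx,by,z 0.08 -1.1 -0.79 q [-0.44  0.19  2.    0.95  1.53 -0.7 ] g 0.029789335207318215
```

View pics/top5.png

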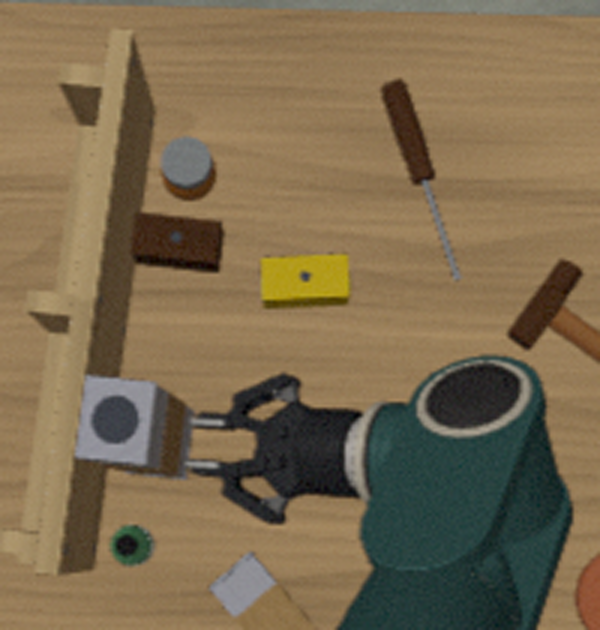

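```bash
python3 -m handwheel '{"linear":[[0.1,1.5,0],[0.1,1.5,0],[0.1,1.5,0],[0.1,1.5,0],[0.1,1.5,0],[0.1,1.5,0]],"angular":[[0,0,0],[0,0,0],[0,0,0],[0,0,0],[0,0,0],[0,0,0]],"gripper":[30,30,30,30,30,30]}'; python3 -c "
from h import *
st()"; python3 -m handwheel '{"linear":[[0.1,1.2,0],[0.1,1.2,0],[0.1,1.2,0],[0.1,1.2,0]],"angular":[[0,0,0],[0,0,0],[0,0,0],[0,0,0]],"gripper":[30,30,30,30]}'; python3 -c "
from h import *
st()"
```

```text
time: 6.7
tool_pos: [0.5232, 0.0528, 0.0155]
ee_rot: [-0.343, 0.638, 0.583, 0.367]
ft_force: [0.4, -1.4, -0.9]
grip_width: 0.0298
t 6.7 p [0.5232 0.0528 0.0155] bx-stop,by -0.1623 -0.067 toolz [ 0.069  0.866 -0.496] tooly [ 0.996 -0.084 -0.01 ] tilt 60.3
rotvec to 50deg target [-0.179  0.006 -0.   ]
F bx,by,z 0.47 -1.34 -0.85 q [-0.42  0.19  2.01  0.96  1.52 -0.69] g 0.029756749205539706
time: 7.03
tool_pos: [0.5236, 0.0581, 0.0155]
ee_rot: [-0.343, 0.638, 0.583, 0.367]
ft_force: [-0.4, -3.5, -0.4]
grip_width: 0.03
t 7.03 p [0.5236 0.0581 0.0155] bx-stop,by -0.1623 -0.0616 toolz [ 0.069  0.866 -0.496] tooly [ 0.996 -0.084 -0.01 ] tilt 60.3
rotvec to 50deg target [-0.179  0.006 -0.   ]
F bx,by,z -0.11 -3.5 -0.38 q [-0.41  0.18  2.01  0.96  1.51 -0.69] g 0.029994200156471317
```

```bash
python3 -m handwheel '{"linear":[[0.1,1,0],[0.1,1,0]],"angular":[[0,0,0],[0,0,0]],"gripper":[30,30]}'; python3 -c "
from h import *
st()
pic('top','top6',(180,80,380,290),3)
T=np.load('pics/top6.npz');w=cloud('top',T['d'])
p=w[200:245,200:245].reshape(-1,3);m=(p[:,2]>.17)&(p[:,2]<.21)
print(np.median(p[m],0))"
```

```text
time: 7.2
tool_pos: [0.5237, 0.0587, 0.0153]
ee_rot: [-0.342, 0.639, 0.584, 0.366]
ft_force: [-12.4, -29.8, 6.8]
grip_width: 0.0299
t 7.2 p [0.5237 0.0587 0.0153] bx-stop,by -0.1622 -0.061 toolz [ 0.068  0.864 -0.499] tooly [ 0.996 -0.084 -0.009] tilt 60.1
rotvec to 50deg target [-0.176  0.006 -0.001]
F bx,by,z -9.83 -30.77 6.77 q [-0.41  0.18  2.01  0.96  1.51 -0.69] g 0.029884622273092482
[0.52504419 0.10186368 0.19055457]
```

View pics/top6.png

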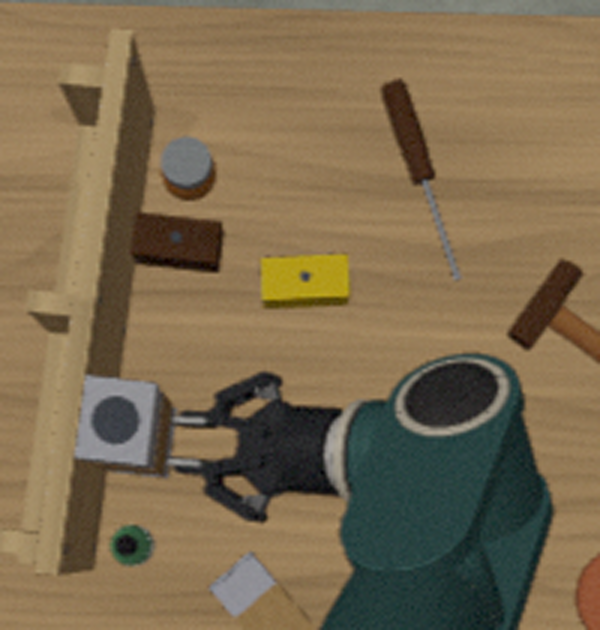

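That last 1 mm step built up about 30 N briefly, so the contact is very stiff. From here I'll step 0.2–0.3 mm at contacts. The tin stands flat against the board. Next I'll back off, open the gripper and raise the tilt so I can straddle the tin without gripping it.

```bash
python3 -m handwheel '{"linear":[[0,-3,0],[-0.5,-12,1],[-1,-18,2],[-1,-18,5],[-1,-14,6],[0,-2,6],[0,0,4]],"angular":[[0,0,0],[0,0,0],[0,0,0],[0.087,-0.0075,0],[0.087,-0.0075,0],[0.087,-0.0075,0],[0,0,0]],"gripper":[30,30,30,60,85,85,85]}'; python3 -c "
from h import *
st()
pic('top','top7',(180,80,380,290),3);pic('side','side7',(180,120,380,270),4)
T=np.load('pics/top7.npz');w=cloud('top',T['d'])
p=w[195:250,195:250].reshape(-1,3);m=(p[:,2]>.182)&(p[:,2]<.2)
q=p[m];bx=q@XB-X0;by=q@YB-Y0;k=by<-.005
print(q[:,2].mean(),np.percentile(bx[k],[1,50,99]),np.percentile(by[k],[1,50,99]))
c,s_,a=cv2.minAreaRect((np.c_[bx,by][k]*1000).astype(np.float32));print(c,s_,a)"
```

```text
time: 7.83
tool_pos: [0.52, -0.0137, 0.0425]
ee_rot: [-0.417, 0.581, 0.535, 0.451]
ft_force: [0.1, 0.3, -2.2]
grip_width: 0.0771
t 7.83 p [ 0.52   -0.0137  0.0425] bx-stop,by -0.1598 -0.1335 toolz [ 0.078  0.966 -0.247] tooly [ 0.997 -0.081 -0.002] tilt 75.7
rotvec to 50deg target [-0.447  0.035 -0.004]
F bx,by,z 0.07 0.28 -2.25 q [-0.58  0.33  1.93  1.05  1.77 -0.8 ] g 0.0770694004155532
0.19071385514790362 [-0.19627952 -0.16470808 -0.13219115] [-0.05696768 -0.03145117 -0.00569333]
(-164.30691528320312, -31.24158477783203) (65.57266235351562, 52.446815490722656) 0.07466485351324081
```

View pics/top7.png

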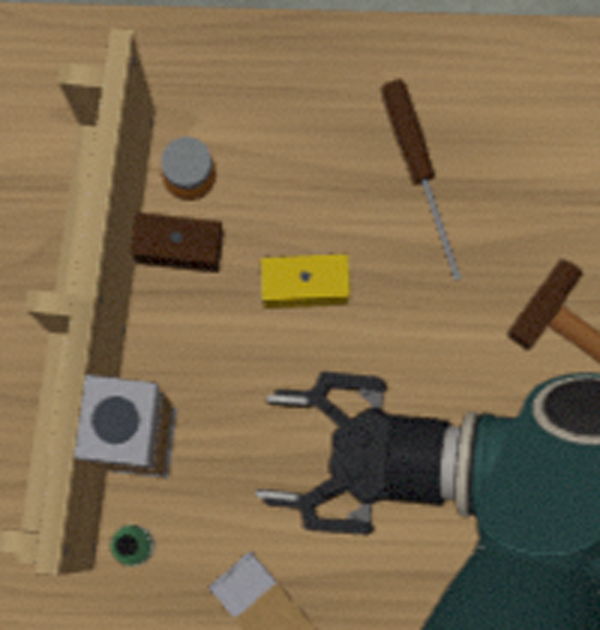

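View pics/side7.png

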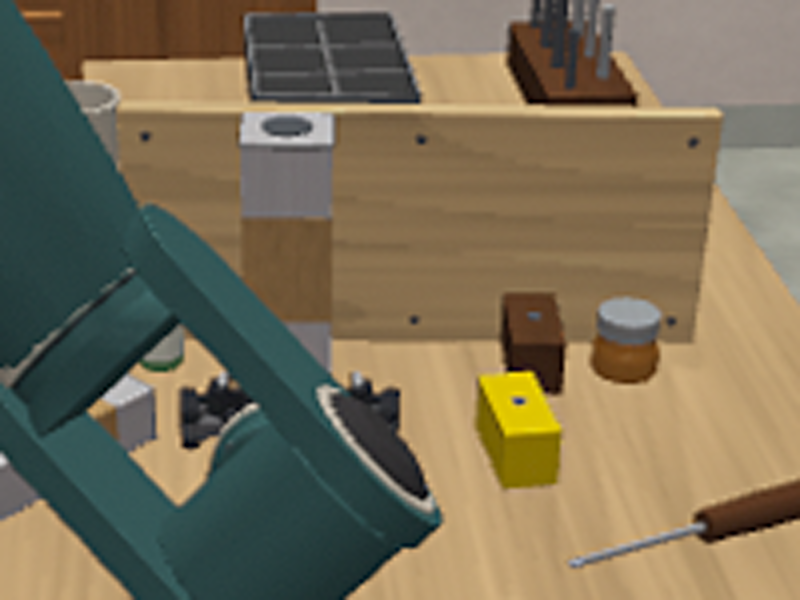

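```bash
python3 -m handwheel '{"linear":[[-4,5,0],[1.5,20,0],[1.7,20,0],[1.7,20,0],[1.7,20,0],[1.7,16,0],[1,10,0],[0,0,0]],"angular":[[0,0,0],[0,0,0],[0,0,0],[0,0,0],[0,0,0],[0,0,0],[0,0,0],[0,0,0]],"gripper":[85,85,85,85,85,85,85,85]}'; python3 -c "
from h import *
st()
pic('top','top8',(180,80,380,290),3)"
```

```text
time: 8.6
tool_pos: [0.5241, 0.1072, 0.0462]
ee_rot: [-0.407, 0.584, 0.545, 0.444]
ft_force: [0.3, -0.3, 0.5]
grip_width: 0.0847
t 8.6 p [0.5241 0.1072 0.0462] bx-stop,by -0.1661 -0.0127 toolz [ 0.075  0.958 -0.275] tooly [ 0.997 -0.075  0.008] tilt 74.0
rotvec to 50deg target [-0.417  0.042 -0.012]
F bx,by,z 0.28 -0.27 0.46 q [-0.38  0.23  2.03  1.17  1.61 -0.75] g 0.08470619957858946
```

View pics/top8.png

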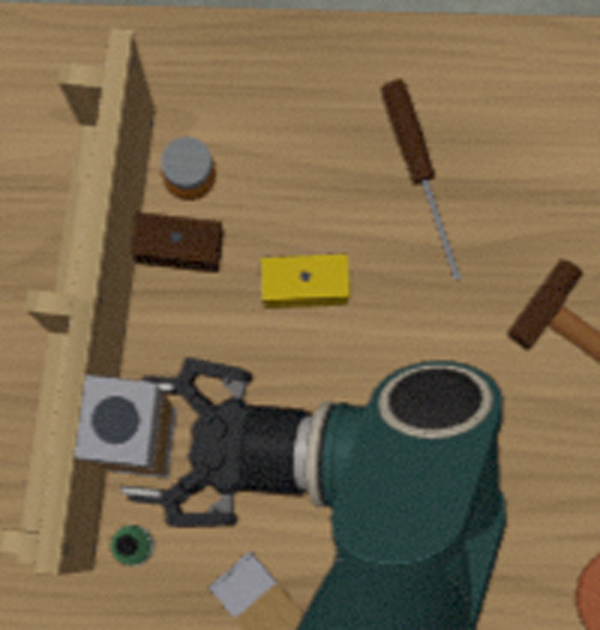

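```bash
python3 -m handwheel '{"linear":[[2,-0.2,-1],[2,-0.2,-1],[2,-0.2,-1],[2,-0.2,-1],[1.5,-0.2,-1],[1.5,-0.2,0],[1.5,-0.2,0],[1.5,-0.1,0],[1.5,-0.1,0]],"angular":[[0.005,0,0],[0.005,0,0],[0.005,0,0],[0,0,0],[0,0,0],[0,0,0],[0,0,0],[0,0,0],[0,0,0]],"gripper":[85,85,85,85,85,85,85,85,85]}'; python3 -c "
from h import *
st()"; python3 -m handwheel '{"linear":[[2,-0.2,0],[2,-0.2,0],[2,-0.2,0],[2,-0.2,0],[2,-0.2,0]],"angular":[[0,0,0],[0,0,0],[0,0,0],[0,0,0],[0,0,0]],"gripper":[85,85,85,85,85]}'; python3 -c "
from h import *
st()"
```

```text
time: 9.4
tool_pos: [0.541, 0.1019, 0.0406]
ee_rot: [-0.411, 0.581, 0.541, 0.448]
ft_force: [-2.9, -0.3, 1.6]
grip_width: 0.085
t 9.4 p [0.541  0.1019 0.0406] bx-stop,by -0.1487 -0.0165 toolz [ 0.076  0.962 -0.261] tooly [ 0.997 -0.077  0.007] tilt 74.9
rotvec to 50deg target [-0.432  0.042 -0.011]
F bx,by,z -2.83 -0.52 1.63 q [-0.37  0.28  1.99  1.18  1.62 -0.76] g 0.08503717558487875
time: 9.82
tool_pos: [0.5516, 0.1009, 0.0405]
ee_rot: [-0.411, 0.581, 0.541, 0.448]
ft_force: [-3.3, -1.2, 1.8]
grip_width: 0.0852
t 9.82 p [0.5516 0.1009 0.0405] bx-stop,by -0.1381 -0.0165 toolz [ 0.075  0.963 -0.261] tooly [ 0.997 -0.076  0.007] tilt 74.9
rotvec to 50deg target [-0.432  0.042 -0.011]
F bx,by,z -3.21 -1.52 1.82 q [-0.37  0.3   1.97  1.18  1.62 -0.75] g 0.08515696882782921
```

```bash
python3 -m handwheel '{"linear":[[2.5,-0.2,0],[2.5,-0.2,0],[2.5,-0.2,0],[2.5,-0.2,0],[2.5,-0.2,0],[2.5,-0.2,0],[2.5,-0.2,0],[2.5,-0.2,0],[2.5,-0.2,0],[2.5,-0.2,0]],"angular":[[0,0,0],[0,0,0],[0,0,0],[0,0,0],[0,0,0],[0,0,0],[0,0,0],[0,0,0],[0,0,0],[0,0,0]],"gripper":[85,85,85,85,85,85,85,85,85,85]}'; python3 -c "
from h import *
st();pic('top','top9',(180,80,380,290),3)"
```

```text
time: 10.65
tool_pos: [0.5794, 0.0987, 0.0406]
ee_rot: [-0.411, 0.581, 0.541, 0.448]
ft_force: [-3.0, -0.2, 1.4]
grip_width: 0.0849
t 10.65 p [0.5794 0.0987 0.0406] bx-stop,by -0.1102 -0.0164 toolz [ 0.075  0.963 -0.261] tooly [ 0.997 -0.076  0.007] tilt 74.9
rotvec to 50deg target [-0.432  0.042 -0.011]
F bx,by,z -2.99 -0.45 1.36 q [-0.36  0.34  1.91  1.19  1.61 -0.73] g 0.0848702349436449
```

View pics/top9.png

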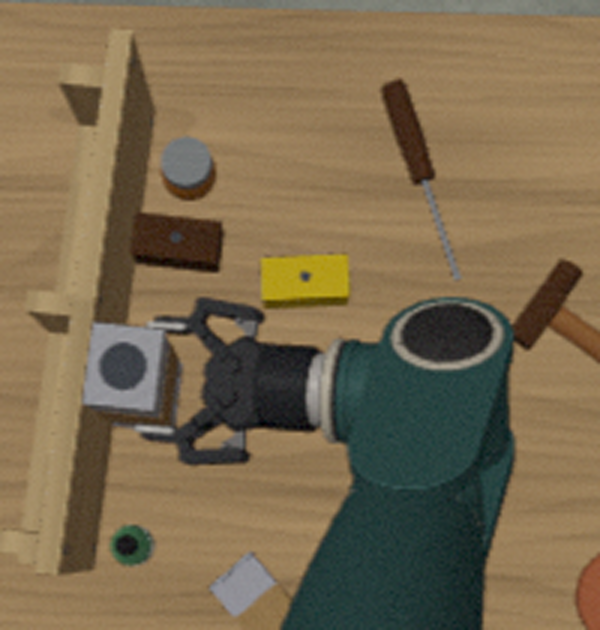

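```bash
python3 -m handwheel '{"linear":[[2.5,-0.2,0],[2.5,-0.2,0],[2.5,-0.2,0],[2.5,-0.2,0],[2.5,-0.2,0],[2.5,-0.2,0],[2,-0.2,0],[1,-0.1,0],[-4,0.3,0],[-6,0.5,0]],"angular":[[0,0,0],[0,0,0],[0,0,0],[0,0,0],[0,0,0],[0,0,0],[0,0,0],[0,0,0],[0,0,0],[0,0,0]],"gripper":[85,85,85,85,85,85,85,85,85,85]}'; python3 -c "
from h import *
st()"
```

```text
time: 11.53
tool_pos: [0.5905, 0.0977, 0.0406]
ee_rot: [-0.411, 0.581, 0.541, 0.448]
ft_force: [0.7, 0.7, 0.6]
grip_width: 0.0849
t 11.53 p [0.5905 0.0977 0.0406] bx-stop,by -0.099 -0.0165 toolz [ 0.076  0.962 -0.261] tooly [ 0.997 -0.077  0.008] tilt 74.9
rotvec to 50deg target [-0.431  0.043 -0.011]
F bx,by,z 0.62 0.77 0.57 q [-0.35  0.36  1.88  1.2   1.61 -0.73] g 0.08485401238510556
```

```bash
python3 -m handwheel '{"linear":[[-1,-12,0],[-2,-22,0],[-3,-24,0],[-4,-24,0],[-8,-18,0],[-10,-8,0],[-12,0,0],[-12,0,0],[-12,0,0],[-8,0,0]],"angular":[[0,0,0],[0,0,0],[0,0,0],[0,0,-0.065],[-0.08,0.007,-0.065],[-0.08,0.007,-0.065],[-0.08,0.007,-0.065],[0,0,0],[0,0,0],[0,0,0]],"gripper":[85,85,85,85,40,0,0,0,0,0]}'; python3 -c "
from h import *
st();pic('top','top10',(180,80,380,290),3)
T=np.load('pics/top10.npz');w=cloud('top',T['d'])
p=w[170:250,195:250].reshape(-1,3);m=(p[:,2]>.182)&(p[:,2]<.2)
q=p[m];bx=q@XB-X0;by=q@YB-Y0;k=by<-.005
print(q[:,2].mean(),np.percentile(bx[k],[1,50,99]),np.percentile(by[k],[1,50,99]))
print(cv2.minAreaRect((np.c_[bx,by][k]*1000).astype(np.float32)))"
```

```text
time: 12.37
tool_pos: [0.5122, -0.0194, 0.0402]
ee_rot: [-0.275, 0.698, 0.506, 0.426]
ft_force: [0.1, 0.9, 0.2]
grip_width: 0.012
t 12.37 p [ 0.5122 -0.0194  0.0402] bx-stop,by -0.1671 -0.1399 toolz [ 0.316  0.814 -0.487] tooly [ 0.941 -0.336  0.048] tilt 60.9
rotvec to 50deg target [-0.174  0.087  0.252]
F bx,by,z 0.06 0.87 0.17 q [-0.6   0.05  2.12  1.03  1.46 -0.68] g 0.011960586017980985
0.190488689892155 [-0.13369541 -0.10196957 -0.0690259 ] [-0.05750548 -0.03149341 -0.00540313]
((-101.2939453125, -31.351795196533203), (65.99483489990234, 52.70152282714844), 0.13388603925704956)
```

View pics/top10.png

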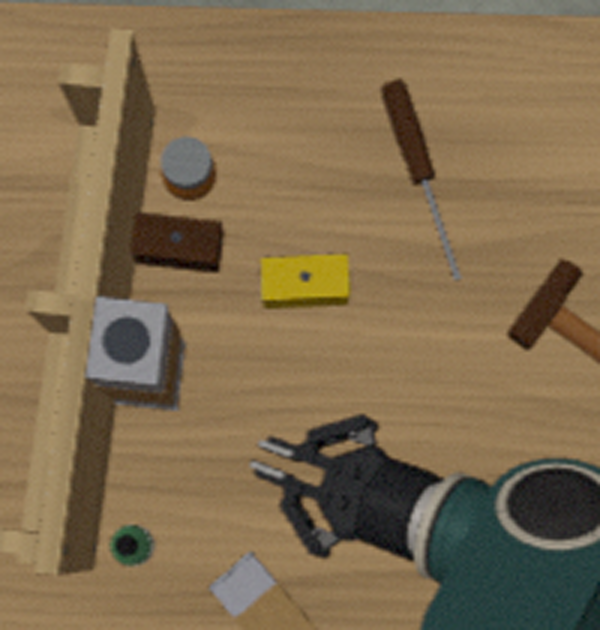

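```bash
python3 -m handwheel '{"linear":[[1.7,20,-2],[1.7,20,-2],[1.7,20,-2],[1.7,20,-2],[1.7,18,-2],[1.5,14,-2],[0,2,0]],"angular":[[0,0,0],[0,0,0],[0,0,0],[0,0,0],[0,0,0],[0,0,0],[0,0,0]],"gripper":[0,0,0,0,0,0,0]}'; python3 -c "
from h import *
st();pic('top','top11',(180,80,380,290),3)"
```

```text
time: 13.0
tool_pos: [0.5221, 0.0978, 0.0267]
ee_rot: [-0.281, 0.695, 0.505, 0.427]
ft_force: [-0.2, -0.4, -0.4]
grip_width: 0.0001
t 13.0 p [0.5221 0.0978 0.0267] bx-stop,by -0.1673 -0.0222 toolz [ 0.31   0.822 -0.478] tooly [ 0.942 -0.332  0.041] tilt 61.4
rotvec to 50deg target [-0.186  0.082  0.248]
F bx,by,z -0.17 -0.4 -0.42 q [-0.37  0.    2.2   1.15  1.29 -0.62] g 9.098901782234475e-05
```

View pics/top11.png

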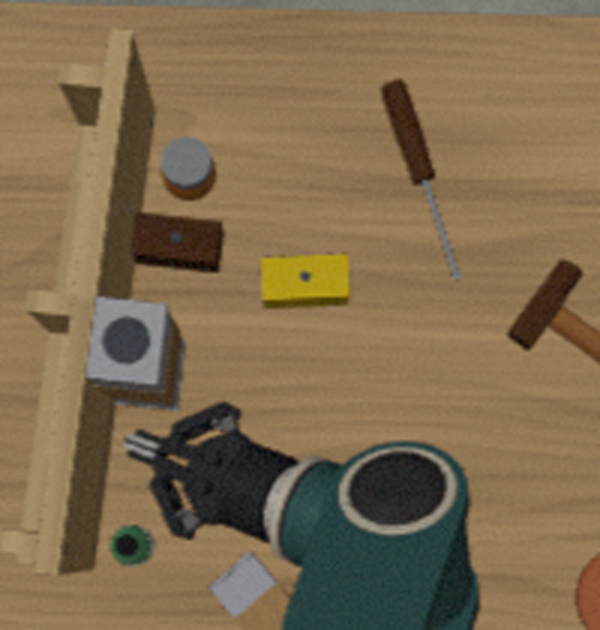

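```bash
python3 -m handwheel '{"linear":[[3,-0.3,0],[3,-0.3,0],[3,-0.3,0],[2.5,-0.2,0],[2,-0.2,0],[2,-0.2,0],[2,-0.2,0],[2,-0.2,0],[2,-0.2,0],[2,-0.2,0]],"angular":[[0,0,0],[0,0,0],[0,0,0],[0,0,0],[0,0,0],[0,0,0],[0,0,0],[0,0,0],[0,0,0],[0,0,0]],"gripper":[0,0,0,0,0,0,0,0,0,0]}'; python3 -c "
from h import *
st()"; python3 -m handwheel '{"linear":[[2.5,-0.2,0],[2.5,-0.2,0],[2.5,-0.2,0],[2.5,-0.2,0],[2.5,-0.2,0],[2.5,-0.2,0]],"angular":[[0,0,0],[0,0,0],[0,0,0],[0,0,0],[0,0,0],[0,0,0]],"gripper":[0,0,0,0,0,0]}'; python3 -c "
from h import *
st();pic('top','top12',(180,80,380,290),3)"
```

```text
time: 13.88
tool_pos: [0.5489, 0.0913, 0.0268]
ee_rot: [-0.281, 0.695, 0.505, 0.427]
ft_force: [-2.7, 0.8, 0.4]
grip_width: 0.0002
t 13.88 p [0.5489 0.0913 0.0268] bx-stop,by -0.1399 -0.0264 toolz [ 0.31   0.822 -0.477] tooly [ 0.942 -0.332  0.04 ] tilt 61.5
rotvec to 50deg target [-0.188  0.081  0.248]
F bx,by,z -2.77 0.6 0.4 q [-0.36  0.06  2.14  1.16  1.29 -0.62] g 0.00015302889997755202
time: 14.38
tool_pos: [0.5647, 0.0905, 0.0268]
ee_rot: [-0.282, 0.695, 0.505, 0.427]
ft_force: [-2.6, -1.4, 1.2]
grip_width: -0.0001
t 14.38 p [0.5647 0.0905 0.0268] bx-stop,by -0.1241 -0.0258 toolz [ 0.308  0.823 -0.477] tooly [ 0.943 -0.331  0.039] tilt 61.5
rotvec to 50deg target [-0.188  0.081  0.247]
F bx,by,z -2.46 -1.64 1.17 q [-0.35  0.09  2.1   1.16  1.28 -0.61] g -0.00014726306770368835
```

View pics/top12.png

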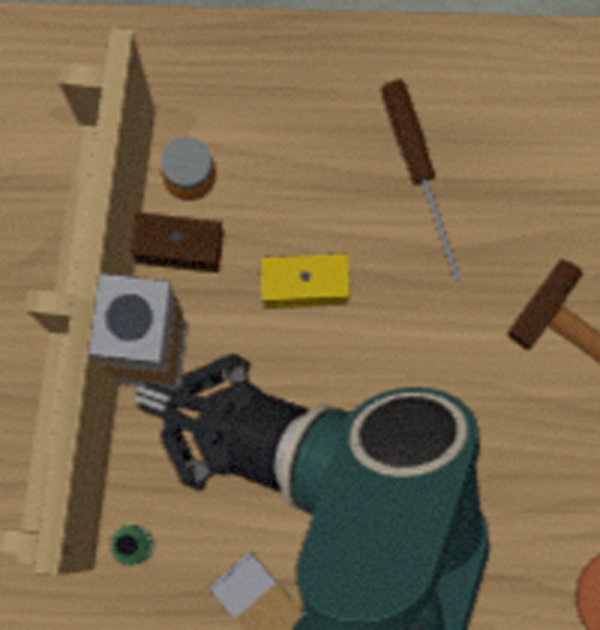

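```bash
cat >> h.py <<'E'
def tin(name):
    T=np.load(f'pics/{name}.npz');w=cloud('top',T['d'])
    p=w[140:250,195:250].reshape(-1,3);m=(p[:,2]>.182)&(p[:,2]<.2)
    q=p[m];bx=q@XB-X0;by=q@YB-Y0;k=(by<-.005)&(by>-.09)
    print('z',q[:,2].mean().round(4),'bx',np.percentile(bx[k],[1,50,99]).round(4),'by',np.percentile(by[k],[1,50,99]).round(4))
    f=[np.percentile(by[k&(abs(bx-np.median(bx[k])-o)<.01)],2).round(4) for o in(-.02,0,.02)]
    print('rect',cv2.minAreaRect((np.c_[bx,by][k]*1000).astype(np.float32)),'front edge by at -20,0,20:',f)
E
python3 -c "
from h import *
for n in('top10','top12'):tin(n)"
```

```text
z 0.1904 bx [-0.1337 -0.102  -0.069 ] by [-0.0575 -0.0315 -0.0054]
rect ((-101.2939453125, -31.351795196533203), (65.99483489990234, 52.70152282714844), 0.13388603925704956) front edge by at -20,0,20: [np.float64(-0.0567), np.float64(-0.0573), np.float64(-0.0568)]
z 0.1904 bx [-0.1151 -0.0837 -0.0509] by [-0.0573 -0.0316 -0.0055]
rect ((-83.27225494384766, -31.412885665893555), (52.440494537353516, 65.3798828125), 89.99406433105469) front edge by at -20,0,20: [np.float64(-0.0566), np.float64(-0.0569), np.float64(-0.0571)]
```

```bash
python3 -m handwheel '{"linear":[[2.5,-0.2,0],[2.5,-0.2,0],[2.5,-0.2,0],[2.5,-0.2,0],[2.5,-0.2,0],[2.5,-0.2,0],[2.5,-0.2,0],[2.5,-0.2,0],[2.5,-0.2,0],[2.5,-0.2,0]],"angular":[[0,0,0],[0,0,0],[0,0,0],[0,0,0],[0,0,0],[0,0,0],[0,0,0],[0,0,0],[0,0,0],[0,0,0]],"gripper":[0,0,0,0,0,0,0,0,0,0]}'; python3 -m handwheel '{"linear":[[2.5,-0.2,0],[2.5,-0.2,0],[2,-0.2,0],[2,-0.2,0],[1.5,-0.2,0]],"angular":[[0,0,0],[0,0,0],[0,0,0],[0,0,0],[0,0,0]],"gripper":[0,0,0,0,0]}'; python3 -c "
from h import *
st();pic('top','top13',(180,80,380,290),3);tin('top13')"
```

```text
time: 15.27
tool_pos: [0.5926, 0.0881, 0.0267]
ee_rot: [-0.282, 0.695, 0.505, 0.427]
ft_force: [-2.7, -0.3, 1.1]
grip_width: 0.0003
time: 15.68
tool_pos: [0.6044, 0.0871, 0.0266]
ee_rot: [-0.282, 0.695, 0.505, 0.427]
ft_force: [-2.7, 0.1, 1.1]
grip_width: -0.0003
t 15.68 p [0.6044 0.0871 0.0266] bx-stop,by -0.0843 -0.0259 toolz [ 0.309  0.823 -0.477] tooly [ 0.943 -0.331  0.039] tilt 61.5
rotvec to 50deg target [-0.188  0.081  0.247]
F bx,by,z -2.66 -0.09 1.14 q [-0.33  0.17  2.02  1.17  1.27 -0.59] g -0.0002959335447505935
z 0.1904 bx [-0.0752 -0.0436 -0.0109] by [-0.0574 -0.0318 -0.0056]
rect ((-42.98605728149414, -31.42557716369629), (52.87395477294922, 65.60114288330078), 89.91139221191406) front edge by at -20,0,20: [np.float64(-0.0572), np.float64(-0.0567), np.float64(-0.057)]
```

View pics/top13.png

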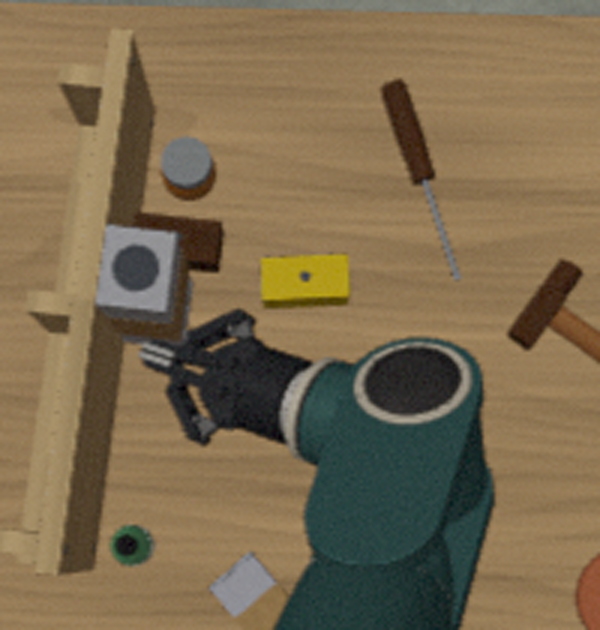

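```bash
python3 -m handwheel '{"linear":[[1,-0.1,0],[1,-0.1,0],[1,-0.1,0],[1,-0.1,0],[0.5,0,0],[0.5,0,0]],"angular":[[0,0,0],[0,0,0],[0,0,0],[0,0,0],[0,0,0],[0,0,0]],"gripper":[0,0,0,0,0,0]}'; for i in 1; do python3 -m handwheel '{"linear":[[0.3,0,0],[0.3,0,0],[0.3,0,0],[0.3,0,0]],"angular":[[0,0,0],[0,0,0],[0,0,0],[0,0,0]],"gripper":[0,0,0,0]}'; done; python3 -c "
from h import *
st()"
```

```text
time: 16.23
tool_pos: [0.61, 0.0866, 0.0266]
ee_rot: [-0.282, 0.695, 0.505, 0.427]
ft_force: [-3.9, -1.2, 1.0]
grip_width: -0.0002
time: 16.57
tool_pos: [0.6112, 0.0866, 0.0266]
ee_rot: [-0.282, 0.695, 0.505, 0.427]
ft_force: [-3.6, -1.5, 1.6]
grip_width: -0.0
t 16.57 p [0.6112 0.0866 0.0266] bx-stop,by -0.0775 -0.0258 toolz [ 0.309  0.823 -0.477] tooly [ 0.943 -0.331  0.039] tilt 61.5
rotvec to 50deg target [-0.188  0.08   0.247]
F bx,by,z -3.42 -1.77 1.58 q [-0.33  0.18  2.    1.17  1.27 -0.59] g -4.006548496760668e-05
```

Sliding drag is steady at about 3 N. I'm feeling for the stop with 0.3 mm steps in short calls.

```bash
python3 -m handwheel '{"linear":[[0.3,0,0],[0.3,0,0],[0.3,0,0],[0.3,0,0]],"angular":[[0,0,0],[0,0,0],[0,0,0],[0,0,0]],"gripper":[0,0,0,0]}'
```

```text
time: 16.9
tool_pos: [0.6125, 0.0865, 0.0266]
ee_rot: [-0.282, 0.695, 0.505, 0.427]
ft_force: [-3.6, -0.9, 0.8]
grip_width: 0.0001
```

```bash
python3 -m handwheel '{"linear":[[0.3,0,0],[0.3,0,0],[0.3,0,0]],"angular":[[0,0,0],[0,0,0],[0,0,0]],"gripper":[0,0,0]}'
```

```text
time: 17.15
tool_pos: [0.6135, 0.0865, 0.0265]
ee_rot: [-0.282, 0.695, 0.505, 0.427]
ft_force: [-4.7, -1.9, 1.3]
grip_width: -0.0
```

```bash
python3 -m handwheel '{"linear":[[0.3,0,0],[0.3,0,0]],"angular":[[0,0,0],[0,0,0]],"gripper":[0,0]}'; python3 -c "
from h import *
st();pic('top','top14',(180,80,380,290),3);tin('top14')"
```

```text
time: 17.32
tool_pos: [0.6141, 0.0865, 0.0265]
ee_rot: [-0.282, 0.695, 0.505, 0.427]
ft_force: [-4.0, -1.3, 1.3]
grip_width: -0.0002
t 17.32 p [0.6141 0.0865 0.0265] bx-stop,by -0.0746 -0.0256 toolz [ 0.309  0.823 -0.477] tooly [ 0.943 -0.331  0.039] tilt 61.5
rotvec to 50deg target [-0.188  0.08   0.247]
F bx,by,z -3.85 -1.59 1.27 q [-0.33  0.19  2.    1.17  1.27 -0.59] g -0.00015301807787068518
z 0.1904 bx [-0.0661 -0.0342 -0.001 ] by [-0.0574 -0.0317 -0.0057]
rect ((-33.60421371459961, -31.4051513671875), (52.70370101928711, 66.50337982177734), 89.97979736328125) front edge by at -20,0,20: [np.float64(-0.0566), np.float64(-0.0567), np.float64(-0.057)]
```

```bash
python3 -m handwheel '{"linear":[[0.25,0,0],[0.25,0,0]],"angular":[[0,0,0],[0,0,0]],"gripper":[0,0]}'
```

```text
time: 17.53
tool_pos: [0.6147, 0.0865, 0.0265]
ee_rot: [-0.282, 0.695, 0.505, 0.427]
ft_force: [-2.9, -0.7, 1.1]
grip_width: 0.0
```

```bash
python3 -m handwheel '{"linear":[[0.25,0,0],[0.25,0,0]],"angular":[[0,0,0],[0,0,0]],"gripper":[0,0]}'
```

```text
time: 17.7
tool_pos: [0.6152, 0.0865, 0.0264]
ee_rot: [-0.282, 0.695, 0.505, 0.427]
ft_force: [-6.3, -1.5, 1.8]
grip_width: -0.0004
```

```bash
python3 -m handwheel '{"linear":[[0.25,0,0],[0.25,0,0]],"angular":[[0,0,0],[0,0,0]],"gripper":[0,0]}'
```

```text
time: 17.87
tool_pos: [0.6152, 0.0866, 0.0263]
ee_rot: [-0.282, 0.695, 0.505, 0.426]
ft_force: [-7.5, -2.6, 1.9]
grip_width: 0.0001
```

```bash
python3 -m handwheel '{"linear":[[0.3,0,0],[0.3,0,0]],"angular":[[0,0,0],[0,0,0]],"gripper":[0,0]}'; python3 -c "
from h import *
st();pic('top','top15',(180,80,380,290),3);tin('top15')"
```

```text
time: 18.03
tool_pos: [0.6152, 0.0868, 0.0261]
ee_rot: [-0.283, 0.695, 0.505, 0.426]
ft_force: [-7.2, -2.6, 2.2]
grip_width: 0.0005
t 18.03 p [0.6152 0.0868 0.0261] bx-stop,by -0.0735 -0.0252 toolz [ 0.306  0.824 -0.477] tooly [ 0.944 -0.329  0.037] tilt 61.5
rotvec to 50deg target [-0.189  0.078  0.245]
F bx,by,z -6.98 -3.17 2.22 q [-0.33  0.19  1.99  1.17  1.27 -0.59] g 0.0004615819587423997
z 0.1903 bx [-0.0649 -0.0333 -0.0005] by [-0.0574 -0.0315 -0.0055]
rect ((-32.6131477355957, -31.442441940307617), (65.93546295166016, 52.61943817138672), 0.26595059037208557) front edge by at -20,0,20: [np.float64(-0.0566), np.float64(-0.0565), np.float64(-0.0568)]
```

View pics/top15.png

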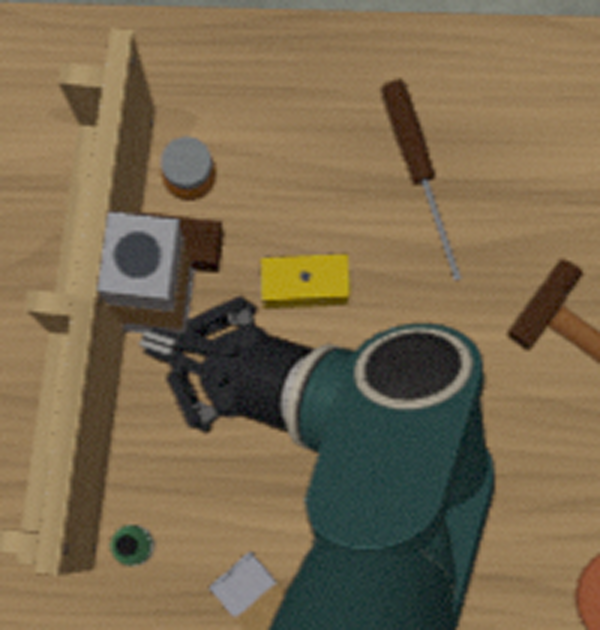

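The tin is seated: force rose to about 7.5 N with no further advance, its centre is 32.6 mm from the stop (32 expected), and it is square to the board. I'm letting go and moving clear.

```bash
python3 -m handwheel '{"linear":[[-1.5,0,0],[-6,0,0],[-10,0,0],[-6,-20,3],[-2,-25,5],[-2,-25,10],[-2,-25,15],[-2,-25,15],[0,-20,15],[0,0,0]],"angular":[[0,0,0],[0,0,0],[0,0,0],[0,0,0],[0,0,0],[0,0,0],[0,0,0],[0,0,0],[0,0,0],[0,0,0]],"gripper":[0,0,0,0,0,0,0,0,0,0]}'; python3 -c "
from h import *
st();pic('top','top16',(180,80,380,290),3);tin('top16');pic('side','side16',(180,120,380,270),4)"
```

```text
time: 18.92
tool_pos: [0.5757, -0.0567, 0.091]
ee_rot: [-0.284, 0.695, 0.505, 0.425]
ft_force: [0.5, -0.5, 0.7]
grip_width: -0.0001
t 18.92 p [ 0.5757 -0.0567  0.091 ] bx-stop,by -0.1006 -0.1715 toolz [ 0.304  0.824 -0.477] tooly [ 0.944 -0.328  0.036] tilt 61.5
rotvec to 50deg target [-0.189  0.077  0.244]
F bx,by,z 0.53 -0.48 0.7 q [-0.59  0.13  1.93  1.03  1.53 -0.58] g -8.778632817168769e-05
z 0.1905 bx [-0.065  -0.0335 -0.0004] by [-0.0572 -0.0318 -0.0058]
rect ((-32.326873779296875, -31.441207885742188), (52.870880126953125, 66.09021759033203), 89.95586395263672) front edge by at -20,0,20: [np.float64(-0.0568), np.float64(-0.0568), np.float64(-0.0569)]
```

View pics/top16.png

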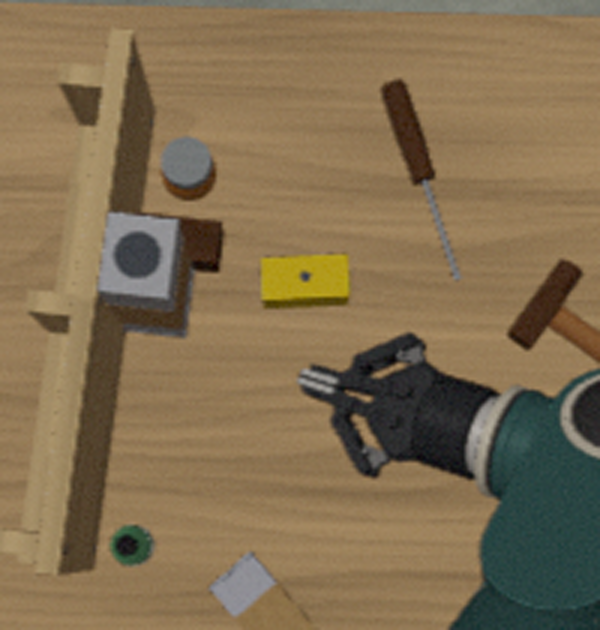

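View pics/side16.png

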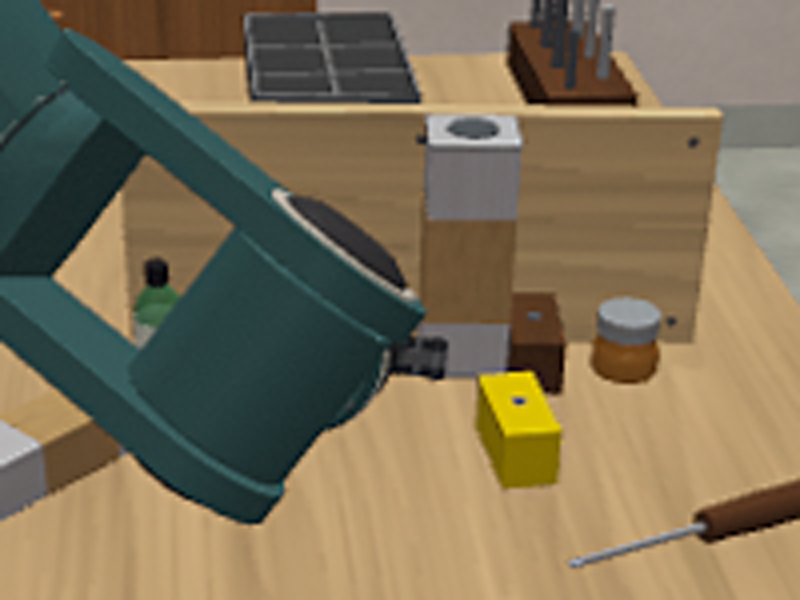

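The tin stands upright, flat against the board and touching the block. The bottle, jar, yellow block and small tin are where they were, and the hand is well clear.

```bash
python3 -c "
from h import *
arm.close_job();print(arm.get_state()['time'])"
```

```text
the job is handed in; nothing more can be done
the job is handed in; nothing more can be done
```

The tin is standing flat against the board and home against the dark end block, but **I pushed it too hard once, so it may be dented**. At the instant it came flat against the board, a 1 mm step built up a reading of about 32 N, over the 25 N dent limit. I backed off at the next move and used steps of about 0.3 mm for the final approach to the block.

- **What I did:** I pushed the heel in with two fingertips until the tin stood upright, which took about 10 N at first, falling to about 1 N. I then slid it along the board at about 3 N, first with the open fingers either side of it but not gripping, then with the closed fingertip. It met the end block at about 7.5 N. I then let go and moved clear, and handed the job in at about 19 s of the 61 s allowed.
- **Last checks:** The top is at 190 mm and square to the board, with the front face about 57 mm out (56 expected). The tin's centre is 32.3 mm from the block face (32 expected), so it agrees within the 2 mm calibration.
- **Other things:** The bottle, jar, yellow block, small tin, awl and mallet looked unmoved in the final pictures. The coaster, cup and rule block were out of those pictures, but the arm never worked near them. Nothing was touching the robot at the end.

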